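# Fill a pebble vase from the swivel chute

## Task

Swing the wooden filling chute inward until its open end is over the mouth of the glass vase, then push the three pebbles along the chute so that they drop through the vase's neck one at a time, each inside before the next one falls. Leave the vase standing where it is, let no pebble fall on the bench, and do not disturb the other wares.

Things in the scene. Friction and masses are not known exactly. Their poses are not given: they have to be found in the camera images.
- chute (a joint): Swing of the wooden filling chute about its upright pivot, rad: 0 where it starts, growing as it swings clockwise seen from above, that is inward, towards the robot; stops at -0.15 and 1.3; 0.3 to 0.9 is needed. It stays where it is left: friction of 0.6 N m holds it (about 4 N at the handle). It turns on a steel column 28 mm thick over a fixed round foot 120 mm wide.
- pivot (a point): Point on the chute's pivot axis, on the middle of the trough's floor. The line from here to point outlet is the trough's centre line. Trough: level and straight, floor at height 161 mm (underside 156), 34 mm wide inside, 4 mm side walls rising 8 mm above the floor; from a closed tail 40 mm behind the pivot axis, over the pivot, to a plain open end 260 mm from the axis.
- outlet (a point): Point on the trough's centre line at floor height (161 mm), 12 mm beyond its open end, 272 mm from the pivot axis, moving with the chute: pebbles pushed off the end drop about here. It should be plumb over the vase's mouth.
- handle (a point): Handle of the chute: an upright round wooden peg, 16 mm across, from 156 to 204 mm in height, on the robot's side of the trough. This point is on the peg's axis at height 184 mm; the axis is 50 mm to the side of the trough's centre line and 150 mm along it from the pivot. A flat steel arm (16 mm wide, 6 mm thick, its top at height 162 mm) joins it to the trough.
- vase_mouth (a point): Centre of the mouth of the clear glass vase, at rim height (150 mm). Vase: 90 mm across the body, sloping shoulder from 85 to 118 mm in height, neck 54 mm outside and 46 mm inside, 142 mm deep inside, about 0.7 kg, loose on the bench. It stands 271 to 275 mm from the pivot axis, so that the outlet passes over it, 6 mm above its rim.
- pebble0_center (a point): Centre of the first grey stone pebble: a flat-bottomed round disc 30 mm across and 18 mm high with bevelled edges (sides upright from 5 to 13 mm), about 25 g, lying flat and loose in the trough, centre 9 mm above its floor. The three are alike, in a row, this one nearest the pivot (93 to 107 mm from the axis).
- pebble1_center (a point): Centre of the second grey stone pebble: a flat-bottomed round disc 30 mm across and 18 mm high with bevelled edges (sides upright from 5 to 13 mm), about 25 g, lying flat and loose in the trough, centre 9 mm above its floor. The three are alike, in a row, this one in the middle (141 to 155 mm from the axis).
- pebble2_center (a point): Centre of the third grey stone pebble: a flat-bottomed round disc 30 mm across and 18 mm high with bevelled edges (sides upright from 5 to 13 mm), about 25 g, lying flat and loose in the trough, centre 9 mm above its floor. The three are alike, in a row, this one nearest the open end (189 to 203 mm from the axis).
- vase: The vase; origin at the centre of its underside, z up its axis.
- pebble0: The same pebble as point pebble0_center; origin at the centre of its underside.
- pebble1: The same pebble as point pebble1_center; origin at the centre of its underside.
- pebble2: The same pebble as point pebble2_center; origin at the centre of its underside.
- candle_cup: Bystander: clear glass candle cup, 64 mm wide, 60 mm high; origin under its centre.
- birdhouse: Bystander: little white birdhouse with a brown roof, 65 by 60 mm, roof 85 by 90 mm, about 110 mm high; origin under its centre.
- plant_pot: Bystander: terracotta pot, 90 mm wide, 80 mm high; origin under its centre.
Mind the look-alikes: they are no part of the job. What is meant by the vase is not green, pink or purple, and is the smaller of those in its own colour.

How it is judged:
By the outcome, as a careful person would: the job done as asked, in the order asked, and still so for the second after the job is handed in, with the robot touching nothing.
It also fails if it takes over 58 s, if anything falls off the work surface, if the arm or the gripper's body presses on something with over 40 N, if the wrist force passes 120 N, or if a joint passes its speed limit or range.

## Robot

A 6-joint arm with a two-finger parallel gripper is mounted at the origin on the work surface. World frame = base frame: x ahead of the robot, y to its left, z up, the work surface at z = 0. Lengths are in mm, angles in rad, forces in N, time in s.
With the tool pointing down it reaches from about 275 to 725 mm from the base axis. Payload 5.6 kg.
Tool frame: the origin (TCP) lies on the centre line of the jaws, within the pads' length; the fingertips stand 8 mm ahead of it and the grasp point (between the pads) lies 11 mm behind it (bot.tip_reach is the z of the fingertips in the tool frame, in mm); z points along the fingers, y is the line along which they close (so a half turn about z gives the same grasp; the last joint's range is limited). The gripper opens to 85 mm and grips with 20 to 120 N. Pads are 22 mm wide; open, the fingers measure 114 mm over their backs; the gripper's body (76 mm by 85 mm) begins 54 mm behind the grasp point. The pads swing forward as they close: fully open they stand 13 mm farther back than shut.
Start: joints at [-1.05, 0.255, 0.108, 0, -1.424, -0.285], TCP at [128.512, -534.769, 239.283] pointing down, gripper open.
Joint ranges: [-2.95, 2.95], [-1.21, 1.97], [-1.09, 1.5], [-2.87, 1.71], [-2.94, -0.07], [-3.05, 3.05]. Speed limits (rad/s): [2.57, 2.57, 3.14, 3.14, 3.14, 3.14].

## Interface

Orientations are given as a unit quaternion [x, y, z, w].
In Python, from cell import readout, cams, bot gives the robot as it stands.
- The arm moves only by the tool jog_arm, never from a script. Its argument "motion" is a list of rows, each a list of 3 entries, a list of its own where there are three numbers: the turn, a rotation vector about the tool's x, y, z in degrees, then the shift along the tool's x, y, z in mm, then the closure, from 0 (fully open) to 1 (shut). A call has 1 to 10 rows; each row is the pose to reach, as a shift and turn from the pose commanded when the call began, along the tool's axes at that moment; what a row does not reach only later rows make up. A row lasts 1/10 s, in which the tool goes at most 50 mm and 8.59 degrees, less where a joint would pass 70% of its speed; a pose out of reach is approached as far as the arm can. A call with a gripper value outside its range is refused whole. The fingers move at their own pace and stop on an object; "grip_force" is the grip in N (left out, the last holds). Time passes only in rows, so rows that repeat a pose let the fingers close. It gives the time, the measured TCP pose, the force, the opening and the grip force at its end, in the units of the state.
- readout.get_obs(): the state, without advancing time (a new reading comes with each control period).
- cams.camera(name): name is "scene" or "side" or "wrist"; returns a dict with "pixels" (400x640x3 uint8, red, green, blue), "camera_matrix" (3x3 intrinsics, pixels), "dist_coeffs" ([k1, k2, p1, p2, k3] as OpenCV has them; the pictures are not rectified), "rvec" (rotation vector, rad) and "tvec" (3), from world to camera coordinates, as OpenCV has them; the wrist camera has in their place "mount" (4x4, takes a point from camera to tool coordinates, whose origin is the TCP and whose axes are the flange's). Camera axes: x right, y down, z forward; pixel columns grow to the right and rows downward; lengths in mm; the calibration is good to about 2 mm. A picture is of the moment at which its call begins: read the wrist's pose just before it. There is no depth.
- bot.close_job(): hands the job in; it is judged then, once.
The state is a dict: "time": time; "joint_pos": joint angles; "dq": joint speeds; "joint_torque": joint torques, N m; "tcp_pos": TCP position; "tcp_rot": TCP orientation; "wrist_force": force on the tool from outside, world axes, zero at the start; "wrist_torque": the same for the moment, N m; "width": opening from 0.0 (shut) to 1.0 (fully open); "finger_force": force on a finger pad.
Only numpy, scipy, OpenCV 4.12 (cv2) and the standard library are available. Lean on these libraries where they do the work, as an engineer would, in place of code of your own. Each camera call takes 0.05 s, during which the arm holds its last target. There are 200 camera calls.

## Working session

There is one attempt and no reset: what is moved stays moved. The work goes in short steps, Python scripts to look and compute and a tool call to move; the robot and the scene stay as the last step left them, time stands still between calls to the robot, and variables do not carry over. Pictures are saved under pics/ and viewed, at most 10 in all, crops included, and the job is handed in when it is done.

Besides the shell and the picture viewer there is one more tool, called after "Request:" by a JSON object that holds its "op" and its "data", one argument or row to a line. jog_arm: Moves the arm, as the interface text tells. Its arguments: {"type":"object","properties":{"motion":{"type":"array","items":{"type":"array"}},"grip_force":{"type":"number"}},"required":["motion"]}

```bash
mkdir -p pics; ls
cat > h.py <<'E'
import numpy as np, cv2
from cell import readout, cams, bot
def snap(n,f):
    c=cams.camera(n); cv2.imwrite(f,c["pixels"][:,:,::-1]); return c
E
python3 - <<'E'
from h import *
import pickle
for n in("scene","side"):
    c=snap(n,f"pics/{n}0.png"); pickle.dump(c,open(n+".pkl","wb"))
    R=cv2.Rodrigues(np.array(c["rvec"]))[0]; print(n,(-R.T@np.array(c["tvec"]).ravel()).round())
o=readout.get_obs(); print(o)
E
```

```text
pics
scene [1059.  759.  783.]
side [456. 675. 937.]
{'time': 0.1, 'joint_pos': array([-1.05036669e+00,  2.55691570e-01,  1.07153351e-01, -4.06198423e-04,
       -1.42387309e+00, -2.84615259e-01]), 'dq': array([ 1.19906248e-04, -8.01020050e-04,  3.35342220e-03,  1.89801859e-03,
       -3.53694518e-05, -1.22246898e-03]), 'joint_torque': array([-2.28116398e-03, -3.87598872e+01,  2.38474220e+01,  5.37802085e+00,
       -3.79769626e-03,  1.60328881e-06]), 'tcp_pos': array([ 128.46510466, -534.36536554,  238.49435124]), 'tcp_rot': array([-1.17604458e-01,  9.93060169e-01,  8.21646152e-04, -1.31494642e-04]), 'wrist_force': array([-0.06044277,  0.33896879,  0.41773293]), 'wrist_torque': array([0.00097779, 0.01231237, 0.03833044]), 'finger_force': 0.0, 'width': 1.003798276352947}
```

View pics/scene0.png

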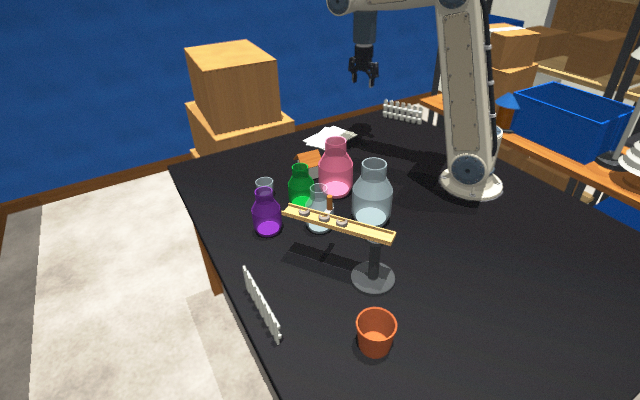

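View pics/side0.png

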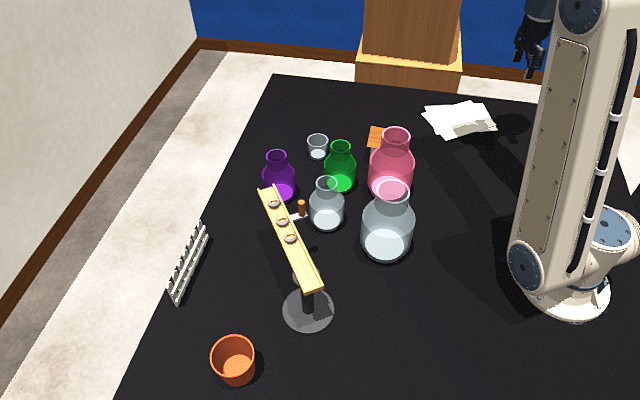

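Clear vases: the small one at side (326,205) / scene (318,208), and the large one at side (387,228) / scene (372,192). The green, pink and purple ones are out, so the smaller clear one fits. I'll confirm that in one enlarged crop.

Run:
```python
import cv2,numpy as np
a=cv2.imread("pics/side0.png")[170:310,240:430]; b=cv2.imread("pics/scene0.png")[145:260,260:410]
a=cv2.resize(a,(760,560),interpolation=cv2.INTER_CUBIC); b=cv2.resize(b,(750,575),interpolation=cv2.INTER_CUBIC)
cv2.imwrite("pics/ca.png",a); cv2.imwrite("pics/cb.png",b)
```

```text
(no output)
```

View pics/ca.png

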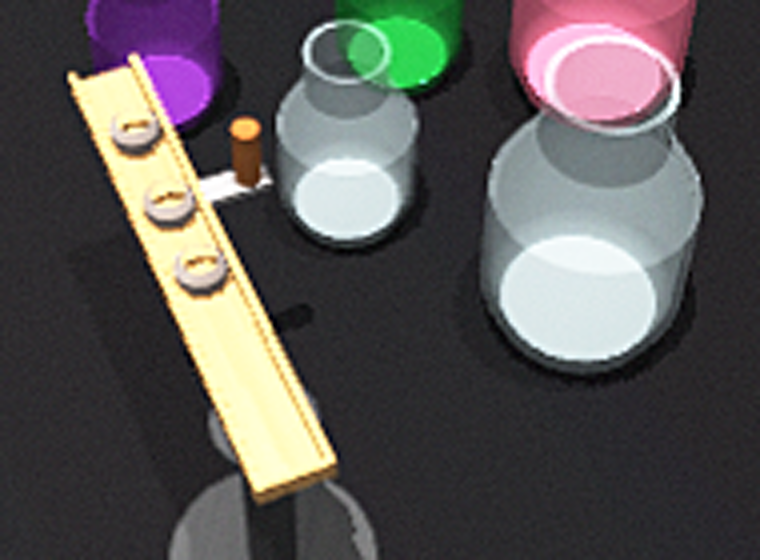

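View pics/cb.png

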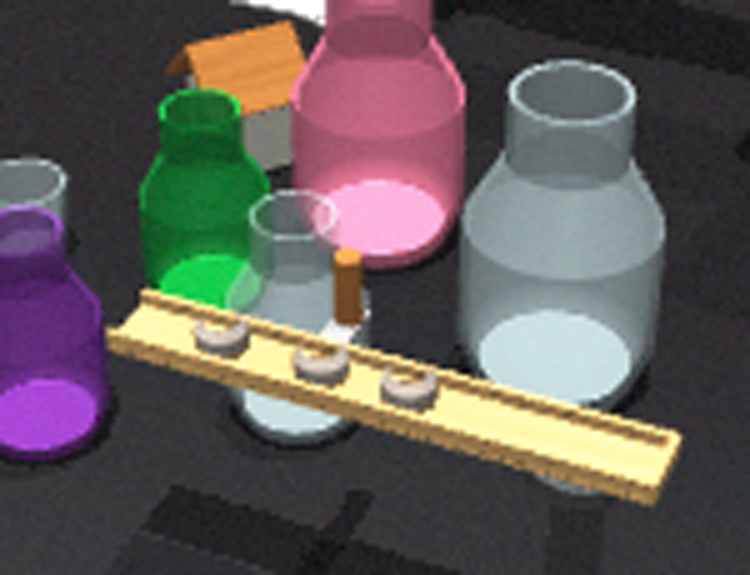

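```bash
cat >> h.py <<'E'
def ray(c,u,v,z,R=None,C=None):
    if R is None:
        R=cv2.Rodrigues(np.array(c["rvec"]))[0].T; C=-R@np.array(c["tvec"]).ravel()
    p=cv2.undistortPoints(np.array([[[u,v]]],float),np.array(c["camera_matrix"]),np.array(c["dist_coeffs"]))[0,0]
    d=R@np.array([*p,1]); return (C+d*(z-C[2])/d[2])[:2]
E
python3 - <<'E'
from h import *
import pickle
S=pickle.load(open("side.pkl","rb"));W=pickle.load(open("scene.pkl","rb"))
P={"mouth":((346,52),(293,217),150),"handle":((246,129),(348,257),204),
"endR":((135,58),(143,292),169),"endO":((72,76),(107,330),169),"tailR":((336,464),(680,433),169),"tailO":((256,490),(655,490),169),
"p2":((136,127),(222,330),177),"p1":((170,200),(322,357),177),"p0":((202,265),(410,382),177),
"bigmouth":((613,84),(571,93),150)}
q={}
for k,(a,b,z) in P.items():
    A=ray(S,240+a[0]/4,170+a[1]/4,z);B=ray(W,260+b[0]/5,145+b[1]/5,z);q[k]=(A+B)/2;print(k,A.round(1),B.round(1))
e=(q["endR"]+q["endO"])/2;t=(q["tailR"]+q["tailO"])/2
u=(e-t)/np.linalg.norm(e-t);print("len",np.linalg.norm(e-t));piv=((t+u*40)+(e-u*260))/2
th=np.degrees(np.arctan2(u[1],u[0]));print("piv",piv,th)
n=np.array([u[1],-u[0]]);print("handle along/side",(q["handle"]-piv)@u,(q["handle"]-piv)@n)
v=q["mouth"]-piv;print("vase dist",np.hypot(*v),"ang",np.degrees(np.arctan2(v[1],v[0])))
for k in("p0","p1","p2"):print(k,(q[k]-piv)@u)
# foot circle
for z,(a,b) in {2:((307,310),(373,278))}.items(): print("foot",ray(S,*a,z),ray(W,*b,z))
# green vase etc. and others, rough
for k,(uv,z) in {"greenmouth":((340.5,147),150),"pinkmouth":((396,137),200),"purplemouth":((276,156),150),"cup":((317.5,140),60),"roof":((377,137),105)}.items(): print(k,ray(S,*uv,z))
E
```

```text
mouth [604.3 -72.6] [605.4 -69.3]
handle [636.4  46.8] [638.1  49.5]
endR [723.  -25.4] [725.4 -23.9]
endO [755.7  -4. ] [756.9  -3. ]
tailR [550.6 223.3] [551.2 222.3]
tailO [585.9 245.4] [587.8 248.9]
p2 [704.9  34.4] [709.2  38.8]
p1 [672.   82.6] [676.   86.1]
p0 [643.7 122.6] [648.5 127.1]
bigmouth [441.9 -77.6] [378.4 -99.8]
len 302.2868171732116
piv [592.2185468  201.08103398] -55.46970212472772
handle along/side 151.50206025598135 49.57114141951328
vase dist 272.3522296575638 ang -87.34311998018032
p0 93.36039222976284
p1 142.5235291469658
p2 200.60040060514885
foot [596.95121533 195.53881435] [590.38827562 196.74108901]
greenmouth [ 593.74524013 -209.49650908]
pinkmouth [ 453.93381833 -218.08879743]
purplemouth [ 751.76845944 -142.97690604]
cup [ 682.4382853  -328.58525538]
roof [ 506.90229966 -322.66185791]
```

Both views agree: the pivot is near (592,201), the handle (637,48) and the vase mouth (605,-71), so the swing needed is about 0.55 rad. The small clear vase, with its mouth at crop (346,52), is confirmed.

```bash
cat > plan.py <<'E'
# usage: plan.py x y z yawdeg(of tool y axis) [x y z yaw ...]  -> rows from the measured pose
import sys; from h import *
from scipy.spatial.transform import Rotation as R
o=readout.get_obs(); p=o["tcp_pos"]; r=R.from_quat(o["tcp_rot"])
print("t",round(o["time"],2),"p",p.round(1),"yaw",np.degrees(np.arctan2(*r.as_matrix()[1::-1,1])).round(1),"w",round(o["width"],2),"F",np.round(o["wrist_force"],1),"q",o["joint_pos"].round(2))
a=list(map(float,sys.argv[1:]))
for i in range(0,len(a),4):
    x,y,z,w=a[i:i+4]; w=np.radians(w); Y=np.array([np.cos(w),np.sin(w),0]); Z=np.array([0,0,-1]); X=np.cross(Y,Z)
    T=R.from_matrix(np.c_[X,Y,Z])
    print((r.inv()*T).as_rotvec(degrees=True).round(1).tolist(), r.inv().apply(np.array([x,y,z])-p).round(1).tolist())
E
python3 plan.py 300 -350 340 104  480 -150 340 115 610 10 300 124.5
python3 - <<'E'
from h import *
import pickle
S=pickle.load(open("side.pkl","rb"));W=pickle.load(open("scene.pkl","rb"))
for z in(190,200,210,220,230): print(z,ray(S,240+613/4,170+84/4,z).round(),ray(W,260+571/5,145+93/5,z).round())
E
```

```text
t 0.1 p [ 128.5 -534.4  238.5] yaw 103.5 w 1.0 F [-0.1  0.3  0.4] q [-1.05  0.26  0.11 -0.   -1.42 -0.28]
[0.1, -0.0, -0.5] [-209.8, 139.4, -101.3]
[0.1, 0.0, -11.5] [-431.6, 291.8, -101.0]
[0.1, 0.0, -21.0] [-595.4, 416.9, -60.9]
190 [443. -39.] [421. -46.]
200 [443. -30.] [432. -32.]
210 [443. -20.] [443. -19.]
220 [443. -11.] [454.  -5.]
230 [443.  -1.] [464.   9.]
```

Request:
{"op": "jog_arm", "data": {
  "motion": [
    [[0,0,0],[0,0,-50],0],
    [[0,0,0],[-40,30,-100],0],
    [[0,0,-2],[-85,55,-100],0],
    [[0,0,-4],[-125,80,-100],0],
    [[0,0,-6],[-165,110,-100],0],
    [[0,0,-8],[-210,140,-100],0],
    [[0,0,-10],[-250,170,-100],0],
    [[0,0,-12],[-290,195,-100],0],
    [[0,0,-14],[-330,222,-100],0],
    [[0,0,-16],[-370,250,-100],0]
  ]
}}

```text
time: 1.1
tcp_pos: [422.3, -212.8, 339.1]
tcp_rot: [-0.256, 0.967, 0.0, -0.0]
wrist_force: [1.0, -0.7, 0.8]
width: 0.998
finger_force: 0.0
```

```bash
python3 plan.py 620 5 330 124.5
```

```text
t 1.1 p [ 422.3 -212.8  339.1] yaw 119.6 w 1.0 F [ 1.  -0.7  0.8] q [-0.13  0.09  0.16 -0.   -1.64 -0.92]
[0.0, -0.0, -4.9] [-279.5, 91.6, 9.1]
```

Request:
{"op": "jog_arm", "data": {
  "motion": [
    [[0,0,0],[-45,15,0],0],
    [[0,0,-1],[-90,30,0],0],
    [[0,0,-2],[-135,45,2],0],
    [[0,0,-3],[-180,60,5],0],
    [[0,0,-4],[-225,75,8],0],
    [[0,0,-5],[-265,88,9],0],
    [[0,0,-5],[-280,92,9],0],
    [[0,0,-5],[-280,92,9],0],
    [[0,0,-5],[-280,92,9],0]
  ]
}}

```text
time: 2.0
tcp_pos: [619.7, 3.2, 329.7]
tcp_rot: [-0.297, 0.955, -0.0, -0.001]
wrist_force: [-0.8, -1.0, -0.0]
width: 1.005
finger_force: 0.0
```

```bash
cat >> h.py <<'E'
def wrist(f):
    from scipy.spatial.transform import Rotation as Ro
    import pickle
    o=readout.get_obs(); c=snap("wrist",f); M=np.array(c["mount"]); T=np.eye(4); T[:3,:3]=Ro.from_quat(o["tcp_rot"]).as_matrix(); T[:3,3]=o["tcp_pos"]
    G=T@M; c["R"]=G[:3,:3]; c["C"]=G[:3,3]; pickle.dump(c,open(f[:-3]+"pkl","wb")); return c
E
python3 - <<'E'
from h import *
c=wrist("pics/w0.png"); print(c["C"],c["mount"])
E
python3 plan.py
```

```text
[564.47934619 -34.90306138 464.04007148] [[ 3.50562829e-04 -9.62607416e-01 -2.70900056e-01  6.72346111e+01]
 [ 9.99999346e-01  4.26632957e-05  1.14246782e-03 -9.08544865e-02]
 [-1.08819050e-03 -2.70900279e-01  9.62606802e-01 -1.34279473e+02]
 [ 0.00000000e+00  0.00000000e+00  0.00000000e+00  1.00000000e+00]]
t 2.05 p [619.4   2.7 330.3] yaw 124.5 w 1.0 F [-1.6 -1.1 -0.1] q [ 0.26  0.4   0.54  0.   -1.71 -1.23]
```

View pics/w0.png

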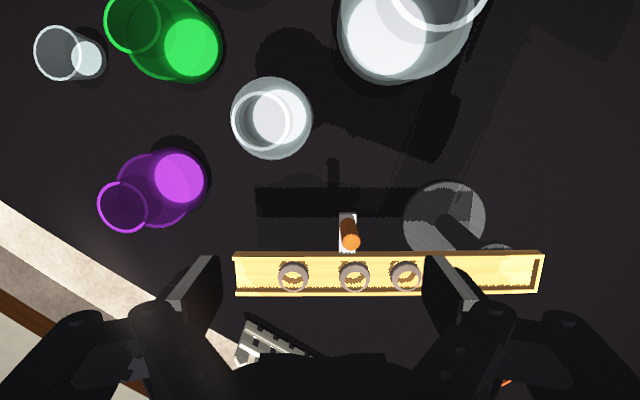

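Run:
```python
import cv2
a=cv2.imread("pics/w0.png")[70:300,220:560]
cv2.imwrite("pics/w0c.png",cv2.resize(a,None,fx=2.3,fy=2.3,interpolation=cv2.INTER_CUBIC))
```

```text
(no output)
```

View pics/w0c.png

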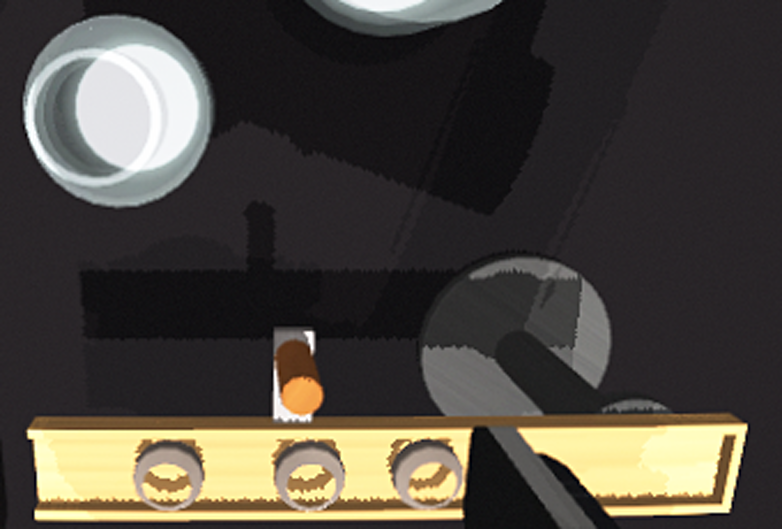

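```bash
python3 - <<'E'
from h import *
import pickle
c=pickle.load(open("pics/w0.pkl","rb"))
f=lambda u,v,z: ray(c,220+u/2.3,70+v/2.3,z,c["R"],c["C"])
m=f(97,116,150);h=f(302,395,204)
q=[f(28,430,169),f(37,519,169),f(747,424,169),f(737,512,169)]
for x in q: print(x.round(1))
e=(q[0]+q[1])/2;t=(q[2]+q[3])/2;L=np.linalg.norm(e-t);u=(e-t)/L;n=np.array([u[1],-u[0]])
piv=(e+t)/2-u*110
th=np.degrees(np.arctan2(u[1],u[0]));print("L",L,"wid",np.linalg.norm(q[0]-q[1]),"piv",piv,th,"handle",h,(h-piv)@u,(h-piv)@n)
v=m-piv;print("mouth",m,np.hypot(*v),np.degrees(np.arctan2(v[1],v[0])))
for a in((168,475),(309,475),(427,473)): print((f(*a,177)-piv)@u,(f(*a,177)-piv)@n)
E
python3 plan.py 637 48 260 124.5  637 48 180 124.5
```

```text
[725.4 -27. ]
[759.5  -2.8]
[552.6 222.5]
[585.3 249.9]
L 305.18676172071815 wid 41.764274664413286 piv [593.142478  201.1380986] -55.35301756747011 handle [638.59204879  46.06022285] 153.41691045761362 50.77462572083741
mouth [604.30322526 -72.33644375] 273.702187771595 -87.66300348159267
204.68197300174626 4.6635184962412515
147.18302503358228 4.507747913428661
98.77304121830218 4.9957481180091285
t 2.05 p [619.4   2.7 330.3] yaw 124.5 w 1.0 F [-1.6 -1.1 -0.1] q [ 0.26  0.4   0.54  0.   -1.71 -1.23]
[-0.0, -0.0, -0.0] [-40.2, 27.4, 70.3]
[-0.0, -0.0, -0.0] [-40.2, 27.4, 150.3]
```

Request:
{"op": "jog_arm", "data": {
  "motion": [
    [[0,0,0],[-20,14,35],0],
    [[0,0,0],[-40,28,70],0],
    [[0,0,0],[-40,28,100],0],
    [[0,0,0],[-40,28,130],0],
    [[0,0,0],[-40,28,147],0],
    [[0,0,0],[-40,28,150],0],
    [[0,0,0],[-40,28,150],0],
    [[0,0,0],[-40,28,150],0]
  ]
}}

```text
time: 2.85
tcp_pos: [637.5, 48.5, 182.3]
tcp_rot: [-0.296, 0.955, -0.0, 0.002]
wrist_force: [0.3, -0.4, 0.4]
width: 0.994
finger_force: 0.0
```

Request:
{"op": "jog_arm", "data": {
  "motion": [
    [[0,0,0],[0,0,0],0.5],
    [[0,0,0],[0,0,0],0.7],
    [[0,0,0],[0,0,0],0.9],
    [[0,0,0],[0,0,0],1],
    [[0,0,0],[0,0,0],1],
    [[0,0,0],[0,0,0],1],
    [[0,0,0],[0,0,0],1]
  ],
  "grip_force": 25
}}

```text
time: 3.55
tcp_pos: [638.1, 45.7, 180.9]
tcp_rot: [-0.296, 0.955, -0.003, 0.0]
wrist_force: [6.1, -9.3, -2.0]
width: 0.18
finger_force: 26.9
```

Run:
```python
from h import *
p=np.array([592.5,201.]); 
a=[]
for d in (-60,-66,-72,-78,-84,-87.5):
    t=np.radians(d);u=np.array([np.cos(t),np.sin(t)]);n=np.array([u[1],-u[0]]);a+=[*(p+150*u+50*n).round(1),180,d+180]
import subprocess;print(a[-4:]);print(subprocess.run(["python3","plan.py",*map(str,a)],capture_output=True,text=True).stdout)
```

```text
[np.float64(549.1), np.float64(49.0), 180, 92.5]
t 3.55 p [638.1  45.7 180.9] yaw 124.4 w 0.18 F [ 6.1 -9.3 -2. ] q [ 0.32  0.45  0.25  0.01 -1.36 -1.29]
[-0.3, -0.1, 4.4] [11.3, 8.2, 0.8]
[-0.3, -0.0, 10.4] [26.2, 15.4, 0.8]
[-0.3, -0.0, 16.4] [40.2, 24.2, 0.8]
[-0.3, -0.0, 22.4] [53.2, 34.3, 0.7]
[-0.3, 0.0, 28.4] [65.2, 45.8, 0.7]
[-0.3, 0.0, 31.9] [71.6, 53.1, 0.7]
```

Request:
{"op": "jog_arm", "data": {
  "motion": [
    [[0,0,1],[3,1,0],1],
    [[0,0,3],[7.8,2.8,0],1],
    [[0,0,6],[15.4,6,0],1],
    [[0,0,9],[22.8,9.7,0],1],
    [[0,0,12],[30.1,13.7,0],1],
    [[0,0,15],[37.1,18.1,0],1],
    [[0,0,18],[43.9,22.8,0],1],
    [[0,0,21],[50.5,27.9,0],1],
    [[0,0,21],[50.5,27.9,0],1]
  ]
}}

```text
time: 4.45
tcp_pos: [578.7, 40.2, 180.8]
tcp_rot: [-0.116, 0.993, -0.002, -0.001]
wrist_force: [-1.1, -10.3, 1.6]
width: 0.174
finger_force: 27.1
```

```bash
python3 plan.py
```

```text
t 4.45 p [578.7  40.2 180.8] yaw 103.4 w 0.17 F [ -1.1 -10.3   1.6] q [ 0.34  0.34  0.07  0.   -1.31 -1.68]
```

Request:
{"op": "jog_arm", "data": {
  "motion": [
    [[0,0,3],[7.7,2.0,0],1],
    [[0,0,6],[15.4,4.5,0],1],
    [[0,0,9],[22.8,7.7,0],1],
    [[0,0,11.3],[28.3,10.7,0],1],
    [[0,0,11.3],[28.3,10.7,0],1],
    [[0,0,11.3],[28.3,10.7,0],1]
  ]
}}

```text
time: 5.05
tcp_pos: [549.1, 46.0, 180.8]
tcp_rot: [-0.02, 1.0, -0.001, -0.0]
wrist_force: [-1.6, -4.9, 4.3]
width: 0.175
finger_force: 27.2
```

```bash
python3 plan.py
python3 - <<'E'
from h import *
c=wrist("pics/w1.png")
import pickle
for n in("scene","side"):
    c=snap(n,f"pics/{n}1.png"); pickle.dump(c,open(n+"1.pkl","wb"))
a=cv2.imread("pics/side1.png")[160:320,270:400]; b=cv2.imread("pics/w1.png")
a=cv2.resize(a,(int(130*3.5),560),interpolation=cv2.INTER_CUBIC)
s=cv2.imread("pics/scene1.png")[170:270,290:400]; s=cv2.resize(s,None,fx=3.1,fy=3.1,interpolation=cv2.INTER_CUBIC)
o=np.zeros((560,796,3),np.uint8); o[:,:455]=a; o[:310,455:796]=s[:,:341]
b=cv2.resize(b,None,fx=.53,fy=.53); o[320:320+b.shape[0],457:457+b.shape[1]]=b[:,:339]
cv2.imwrite("pics/m1.png",o)
E
```

```text
t 5.05 p [549.1  46.  180.8] yaw 92.3 w 0.17 F [-1.6 -4.9  4.3] q [ 0.37  0.28 -0.01  0.   -1.28 -1.9 ]
```

View pics/m1.png

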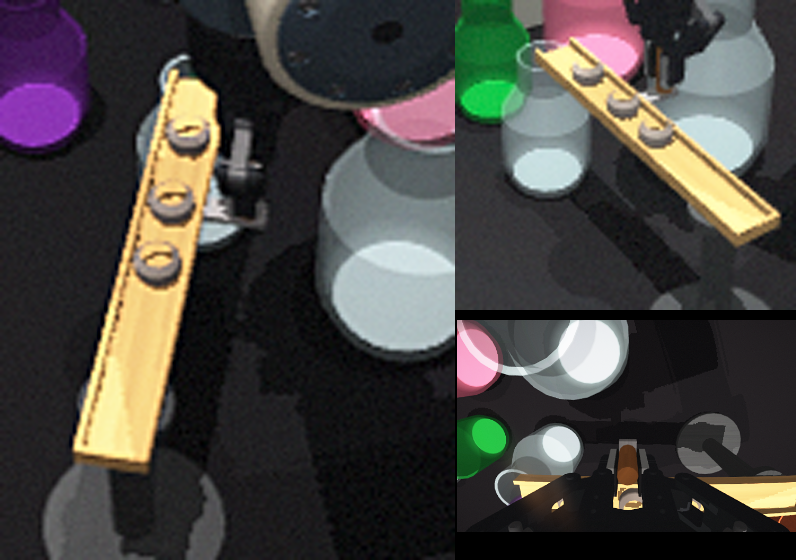

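Request:
{"op": "jog_arm", "data": {
  "motion": [
    [[0,0,0],[0,0,0],0.6],
    [[0,0,0],[0,0,0],0.3],
    [[0,0,0],[0,0,0],0.3],
    [[0,0,0],[0,0,0],0.3],
    [[0,0,0],[0,0,-20],0.3],
    [[0,0,0],[0,0,-60],0.5],
    [[0,0,0],[0,0,-110],0.7],
    [[0,0,0],[0,0,-150],0.9],
    [[0,0,0],[0,0,-150],1],
    [[0,0,0],[0,0,-150],1]
  ]
}}

```text
time: 6.2
tcp_pos: [549.8, 47.6, 331.0]
tcp_rot: [-0.019, 1.0, 0.001, 0.001]
wrist_force: [-0.3, 0.9, -1.5]
width: 0.0
finger_force: 0.0
```

```bash
python3 plan.py 593 10 330 92.5
```

```text
t 6.2 p [549.8  47.6 331. ] yaw 92.2 w 0.0 F [-0.3  0.9 -1.5] q [ 0.37  0.25  0.33 -0.   -1.65 -1.9 ]
[0.1, 0.1, -0.3] [-41.7, -39.3, 1.0]
```

Run:
```python
from h import *
wrist("pics/w2.png")
```

```text
(no output)
```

View pics/w2.png

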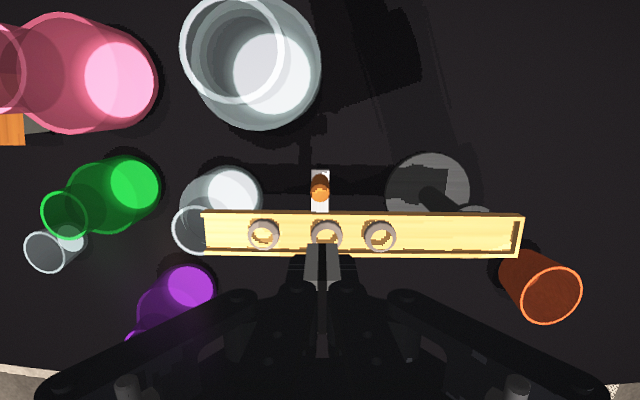

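Run:
```python
import cv2,numpy as np
a=cv2.imread("pics/w2.png")
l=cv2.resize(a[195:267,160:340],None,fx=4.4,fy=4.4,interpolation=cv2.INTER_CUBIC);r=cv2.resize(a[195:259,370:550],None,fx=4.4,fy=4.4,interpolation=cv2.INTER_CUBIC)
o=np.vstack([l,r]);print(l.shape,o.shape);cv2.imwrite("pics/w2c.png",o)
```

```text
(317, 792, 3) (599, 792, 3)
```

View pics/w2c.png

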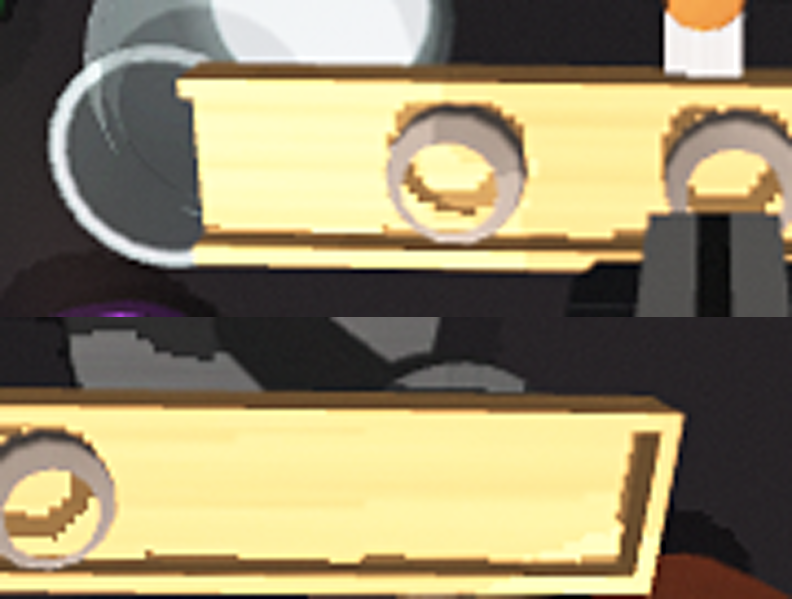

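Run:
```python
from h import *
import pickle
c=pickle.load(open("pics/w2.pkl","rb"))
f=lambda u,v,z,x0=160: ray(c,x0+u/4.4,195+v/4.4,z,c["R"],c["C"])
m=f(161,155,150);print("mouth",m)
q=[f(177,82,169),f(192,264,169),f(685,96,169,370),f(655,277,169,370)]
e=(q[0]+q[1])/2;t=(q[2]+q[3])/2;L=np.linalg.norm(e-t);u=(e-t)/L;n=np.array([u[1],-u[0]])
piv=(e+t)/2-u*110
th=np.degrees(np.arctan2(u[1],u[0]));print("L",L,"wid",np.linalg.norm(q[0]-q[1]),"piv",piv,th,"u",u)
print("mouth along,side",(m-piv)@u,(m-piv)@n)
for k,a in enumerate(((457,167,160),(728,170,160),(45,499-317,370))): g=f(a[0],a[1],177,a[2]); print(g,(g-piv)@u,(g-piv)@n)
for s in(60,70,75,100): print(s,(piv+u*s).round(1))
```

```text
mouth [605.4304175  -73.77561435]
L 305.3764312594961 wid 41.567913447096 piv [595.42382756 200.82381772] -88.50477159763702 u [ 0.0260937 -0.9996595]
mouth along,side 274.76704030906694 -2.8378684252286144
[594.91169643  -1.95122021] 202.69262994500122 5.803107090314023
[593.36332295  53.82752911] 146.89247041518863 5.89547958293048
[594.16651219 103.73223105] 97.02571913083652 3.7903656690624126
60 [597.  140.8]
70 [597.3 130.8]
75 [597.4 125.8]
100 [598.  100.9]
```

Request:
{"op": "jog_arm", "data": {
  "motion": [
    [[0,0,0],[0,0,0],0.3],
    [[0,0,0],[0,-0.5,40],0.3],
    [[0,0,0],[0,-1,80],0.3],
    [[0,0,0],[0,-1,120],0.3],
    [[0,0,0],[0,-1,145],0.3],
    [[0,0,0],[0,-1,150],0.3],
    [[0,0,0],[0,-1,150],0.3],
    [[0,0,0],[0,-1,150],0.8],
    [[0,0,0],[0,-1,150],1],
    [[0,0,0],[0,-1,150],1]
  ]
}}

```text
time: 7.25
tcp_pos: [550.1, 46.4, 181.5]
tcp_rot: [-0.019, 1.0, 0.0, 0.001]
wrist_force: [-0.6, -0.6, -0.5]
width: 0.195
finger_force: 1.0
```

Request:
{"op": "jog_arm", "data": {
  "motion": [
    [[0,0,0],[0,0,0],1],
    [[0,0,0],[0,0,0],1],
    [[0,0,0],[0,0,0],1]
  ]
}}

```text
time: 7.55
tcp_pos: [550.1, 46.0, 181.6]
tcp_rot: [-0.019, 1.0, -0.0, 0.001]
wrist_force: [-1.4, -0.3, 6.7]
width: 0.176
finger_force: 24.7
```

Request:
{"op": "jog_arm", "data": {
  "motion": [
    [[0,0,0],[-1,0,0],1],
    [[0,0,0],[-2,0,0],1],
    [[0,0,0],[-2.5,0,0],1],
    [[0,0,0],[-2.5,0,0],1],
    [[0,0,0],[-2.5,0,0],1]
  ]
}}

```text
time: 8.05
tcp_pos: [551.5, 45.6, 181.5]
tcp_rot: [-0.019, 1.0, -0.001, -0.0]
wrist_force: [-4.6, -1.8, 7.7]
width: 0.18
finger_force: 25.1
```

Request:
{"op": "jog_arm", "data": {
  "motion": [
    [[0,0,0],[0,0,0],0.6],
    [[0,0,0],[0,0,0],0.3],
    [[0,0,0],[0,0,0],0.3],
    [[0,0,0],[0,0,0],0.3],
    [[0,0,0],[0,0,-20],0.3],
    [[0,0,0],[0,0,-60],0.3],
    [[0,0,0],[0,0,-75],0.6],
    [[0,0,0],[0,0,-75],1],
    [[0,0,0],[0,0,-75],1]
  ],
  "grip_force": 40
}}

```text
time: 8.95
tcp_pos: [551.8, 46.5, 254.8]
tcp_rot: [-0.019, 1.0, 0.0, -0.0]
wrist_force: [-0.4, 0.4, -0.1]
width: 0.192
finger_force: 0.0
```

```bash
python3 plan.py 597.4 145.8 256 92.1 597.4 145.8 177 92.1
```

```text
t 8.95 p [551.8  46.5 254.8] yaw 92.2 w 0.19 F [-0.4  0.4 -0.1] q [ 0.37  0.26  0.15 -0.   -1.46 -1.9 ]
[0.0, -0.0, 0.1] [-49.4, 97.5, -1.2]
[0.0, -0.0, 0.1] [-49.4, 97.4, 77.8]
```

Request:
{"op": "jog_arm", "data": {
  "motion": [
    [[0,0,0],[-15,32,0],1],
    [[0,0,0],[-32,65,0],1],
    [[0,0,0],[-49.4,97.5,0],1],
    [[0,0,0],[-49.4,97.5,0],1],
    [[0,0,0],[-49.4,97.5,25],1],
    [[0,0,0],[-49.4,97.5,50],1],
    [[0,0,0],[-49.4,97.5,67],1],
    [[0,0,0],[-49.4,97.5,71],1],
    [[0,0,0],[-49.4,97.5,71],1]
  ]
}}

```text
time: 9.85
tcp_pos: [597.0, 145.1, 183.2]
tcp_rot: [-0.019, 1.0, -0.001, -0.001]
wrist_force: [0.2, 0.1, 0.1]
width: 0.0
finger_force: 0.0
```

```bash
python3 plan.py 597.4 145.8 177 92.1
python3 - <<'E'
from h import *
wrist("pics/w3.png"); a=cv2.imread("pics/w3.png")
import pickle
s={}
for n in("scene","side"): s[n]=snap(n,f"pics/{n}3.png")["pixels"][:,:,::-1]
o=np.zeros((600,780,3),np.uint8)
x=cv2.resize(s["side"][165:295,250:390],None,fx=2.8,fy=2.8,interpolation=cv2.INTER_CUBIC);o[:x.shape[0],:x.shape[1]]=x
y=cv2.resize(s["scene"][165:285,290:420],None,fx=2.8,fy=2.8,interpolation=cv2.INTER_CUBIC);o[:y.shape[0],395:395+y.shape[1]]=y
z=cv2.resize(a,None,fx=.58,fy=.58);o[368:368+z.shape[0],:z.shape[1]]=z[:232]
w=cv2.resize(a[180:300,180:390],None,fx=1.9,fy=1.9);o[368:368+w.shape[0],380:380+w.shape[1]]=w[:232]
cv2.imwrite("pics/m3.png",o)
E
```

```text
t 9.85 p [597.  145.1 183.2] yaw 92.2 w 0.0 F [0.2 0.1 0.1] q [ 0.49  0.4   0.18  0.   -1.35 -2.02]
[-0.1, -0.1, 0.1] [-0.5, 0.7, 6.2]
```

View pics/m3.png

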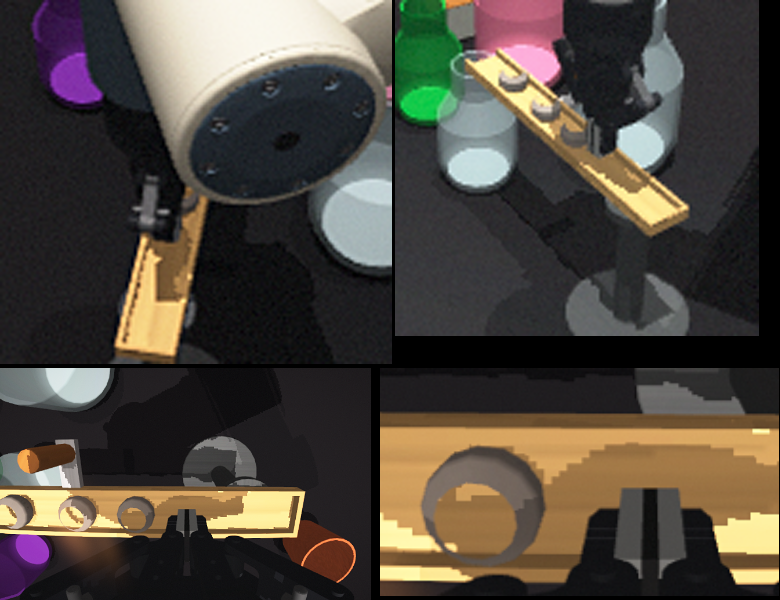

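The tip is in the trough behind pebble 0, all three pebbles are ahead of it, and the open end covers the near half of the vase mouth. Now I'll lower the tip and start pushing.

Request:
{"op": "jog_arm", "data": {
  "motion": [
    [[0,0,0],[0,0,3],1],
    [[0,0,0],[0,0,5.7],1],
    [[0,0,0],[0,-8,5.7],1],
    [[0,0,0],[0,-16,5.7],1],
    [[0,0,0],[0,-24,5.7],1],
    [[0,0,0],[0,-32,5.7],1],
    [[0,0,0],[0,-40,5.7],1],
    [[0,0,0],[0,-48,5.7],1],
    [[0,0,0],[0,-56,5.7],1],
    [[0,0,0],[0,-64,5.7],1]
  ]
}}

```text
time: 11.0
tcp_pos: [600.1, 81.0, 178.7]
tcp_rot: [-0.019, 1.0, 0.0, 0.0]
wrist_force: [-0.3, 0.2, 0.7]
width: -0.002
finger_force: 0.3
```

```bash
python3 plan.py
cat > peb.py <<'E'
# grey-disc candidates in the trough seen by the wrist camera, along/side in chute axes
from h import *
import sys,pickle
f=sys.argv[1]; c=wrist(f"pics/{f}.png")
s=cams.camera("scene"); cv2.imwrite(f"pics/{f}s.png",s["pixels"][:,:,::-1])
piv=np.array([595.4,200.8]);t=np.radians(-87.9);u=np.array([np.cos(t),np.sin(t)]);n=np.array([u[1],-u[0]])
# rectified top view of trough plane z=170: 2 px/mm, along 60..300, side -25..25
def px(c,P,R,C):
    Rc=R.T; return cv2.projectPoints(P,cv2.Rodrigues(Rc)[0],-Rc@C,np.array(c["camera_matrix"]),np.array(c["dist_coeffs"]))[0].reshape(-1,2)
A,S=np.meshgrid(np.arange(60,300,2.),np.array([-10,-6,-2,2.,6,10]))
P=np.c_[piv+A.reshape(-1,1)*u+S.reshape(-1,1)*n,np.full(A.size,172.)]
m=px(c,P,c["R"],c["C"]).astype(np.float32).reshape(*A.shape,2)
im=cv2.remap(c["pixels"],m[...,0],m[...,1],cv2.INTER_LINEAR).astype(int)
sat=im.max(2)-im.min(2); 
# symbols: y=yellow floor, g=grey stone, .=dark
for r in range(A.shape[0]): print("%4d "%S[r,0]+"".join("y" if q>50 else ("g" if b.mean()>70 else ".") for q,b in zip(sat[r],im[r])))
E
python3 peb.py w4
```

```text
t 11.0 p [600.1  81.  178.7] yaw 92.2 w -0.0 F [-0.3  0.2  0.7] q [ 0.39  0.39  0.14 -0.   -1.32 -1.92]
 -10 yyyyyyyyyyyyyyyyyyyyyy....ggg..ggg.....gyyyyygyyyyygggyyyyyyyyyyyyyyygggyyyyyyyyyyyyyyyyyyyyyyyyy..ggggg................
  -6 yyyyyyyyyyyyyyyyyyyyyy....ggg..ggg....yyyyyyyyygyygggyyyyyyyyyyyyyygggyyyyyyyyyyyyyyyyyyyyyyyyyyy......ggg..............
  -2 yyyyyyyyyyyyyyyyyyyyyy....ggg..ggg....yyyyyyyyyggggggyyyyyyyyyygygggggyyyyyyyyyyyyyyyyyyyyyyyyyyy....g...gg.............
   2 yyyyyyyyyyyyyyyyyyyyyyy....gg..ggg...yyyyyyyyyyggggggyyyyyyyyyggggggggyyyyyyyyyyyyyyyyyyyyyyyyyyy.gg..gggggg............
   6 yyyyyyyyyyyyyyyyyyyyyyyyyyygg..ggg.gggyyyyyyyyggg.gggggyyyyyyggy.ggggggyyyyyyyyyyyyyyyyyyyyyyyyyyggggggggggg............
  10 yyyyyyyyyyyyyyyyyyyyyyyyyyyyyyyyyyy.ggggggggggggy..gggggggggggyyggggggggggggggyyyyyyyyyyyyyyyyyyyggggggggggg............
```

Request:
{"op": "jog_arm", "data": {
  "motion": [
    [[0,0,0],[0,-6,0],1],
    [[0,0,0],[0,-12,0],1],
    [[0,0,0],[0,-18,0],1],
    [[0,0,0],[0,-24,0],1],
    [[0,0,0],[0,-30,0],1],
    [[0,0,0],[0,-36,0],1],
    [[0,0,0],[0,-42,0],1],
    [[0,0,0],[0,-46,0],1],
    [[0,0,0],[0,-46,0],1]
  ]
}}

```text
time: 12.0
tcp_pos: [601.8, 35.0, 178.6]
tcp_rot: [-0.019, 1.0, -0.0, -0.0]
wrist_force: [0.4, 0.7, -0.8]
width: 0.003
finger_force: 0.0
```

```bash
python3 plan.py; python3 peb.py w5
```

```text
t 12.0 p [601.8  35.  178.6] yaw 92.2 w 0.0 F [ 0.4  0.7 -0.8] q [ 0.32  0.38  0.13  0.   -1.32 -1.85]
 -10 yyyyyyyyyyyyyyyyyyyyyyyyyyyyyyyyyyyyyyyyyyyy.....ggg..ggg.....gyyyyyggyyyygggyyyyyyyyyyyyyyggggyyyggggggggg.............
  -6 yyyyyyyyyyyyyyyyyyyyyyyyyyyyyyyyyyyyyyyyyyyyy....ggg..ggg....yyyyyyyyygyygggyyyyyyyyyygyygggyyyyyyggggggggggg...........
  -2 yyyyyyyyyyyyyyyyyyyyyyyyyyyyyyyyyyyyyyyyyyyyy....ggg..ggg....yyyyyyyyyyg.gggyyyyyyyyyygggggyyyyyyyggggggggggggg.........
   2 yyyyyyyyyyyyyyyyyyyyyyyyyyyyyyyyyyyyyyyyyyyyyy...ggg..ggg...gyyyyyyyyyyg.ggggyyyyyyyyggggggyyyyyyyggggggggggggg.........
   6 yyyyyyyyyyyyyyyyyyyyyyyyyyyyyyyyyyyyyyyyyyyyyyyyyygg..gggyggggyyyyyyyygggggggggggggggg.gggggyyyyyygggggggggggggg........
  10 yyyyyyyyyyyyyyyyyyyyyyyyyyyyyyyyyyyyyyyyyyyyyyyyyyyyyyyyyy.ggggggggggggyy.gggggggggggy.ggggggggyyggggggggggggggg........
```

Request:
{"op": "jog_arm", "data": {
  "motion": [
    [[0,0,0],[0,-4,0],1],
    [[0,0,0],[0,-7,0],1],
    [[0,0,0],[0,-9,0],1],
    [[0,0,0],[0,-11,0],1],
    [[0,0,0],[0,-13,0],1],
    [[0,0,0],[0,-15,0],1],
    [[0,0,0],[0,-15,0],1],
    [[0,0,0],[0,-15,0],1],
    [[0,0,0],[0,-15,0],1]
  ]
}}

```text
time: 13.0
tcp_pos: [602.4, 20.6, 178.6]
tcp_rot: [-0.019, 1.0, -0.0, -0.0]
wrist_force: [-0.3, -0.2, -0.8]
width: 0.0
finger_force: 0.0
```

```bash
cat >> peb.py <<'E'
if len(sys.argv)>2:
    b=cv2.imread(f"pics/{sys.argv[2]}s.png").astype(int); a=cv2.imread(f"pics/{f}s.png").astype(int)
    d=np.abs(a-b).max(2)[165:245,295:345]
    print("diff scene x295.. y165.. step2x4")
    for r in range(0,80,4): print(165+r,"".join("#" if q>40 else ("+" if q>18 else ".") for q in d[r:r+4].reshape(4,-1,2).mean((0,2))))
E
python3 plan.py; python3 peb.py w6 w5
```

```text
t 13.0 p [602.4  20.6 178.6] yaw 92.2 w 0.0 F [-0.3 -0.2 -0.8] q [ 0.29  0.38  0.13  0.   -1.32 -1.83]
 -10 yyyyyyyyyyyyyyyyyyyyyyyyyyyyyyyyyyyyyyyyyyyyyyyyyyyy.....gg..ggg.....gyyyyyggyyyygggyyyyyyyyyyyyyygggggggggg............
  -6 yyyyyyyyyyyyyyyyyyyyyyyyyyyyyyyyyyyyyyyyyyyyyyyyyyyy....ggg..ggg....yyyyyyyyygyygggyyyyyyyyyyyyygggggggggggggg..........
  -2 yyyyyyyyyyyyyyyyyyyyyyyyyyyyyyyyyyyyyyyyyyyyyyyyyyyyy...ggg..ggg....yyyyyyyyyyg.gggyyyyyyyyyyggggggggggggggggggg........
   2 yyyyyyyyyyyyyyyyyyyyyyyyyyyyyyyyyyyyyyyyyyyyyyyyyyyyyy...gg..ggg...gyyyyyyyyyyggggggyyyyyyyygg.ggggggggggggggggg........
   6 yyyyyyyyyyyyyyyyyyyyyyyyyyyyyyyyyyyyyyyyyyyyyyyyyyyyyyyyygg..gggyggggyyyyyyyygggggggggggggggggggggggggggggggggggg.......
  10 yyyyyyyyyyyyyyyyyyyyyyyyyyyyyyyyyyyyyyyyyyyyyyyyyyyyyyyyyyyyyyyyy.ggggggggggggyyggggggggggggyg.gggggggggggggggggg.......
diff scene x295.. y165.. step2x4
165 .............##.+........
169 ..............#+........+
173 ..............+#........+
177 ...............##......++
181 ...........#++##+##......
185 ............#######+...+#
189 .............#+.+#++++.##
193 ..............+++.+++#.##
197 ..................+++####
201 ..................+++....
205 .........................
209 .........................
213 .........................
217 .........................
221 .........................
225 .........................
229 .........................
233 .........................
237 .........................
241 .........................
```

Request:
{"op": "jog_arm", "data": {
  "motion": [
    [[0,0,0],[0,-1,0],1],
    [[0,0,0],[0,-2,0],1],
    [[0,0,0],[0,-3,0],1],
    [[0,0,0],[0,-4,0],1],
    [[0,0,0],[0,-4,0],1],
    [[0,0,0],[0,-4,0],1],
    [[0,0,0],[0,-4,0],1],
    [[0,0,0],[0,-4,0],1]
  ]
}}

```text
time: 13.9
tcp_pos: [602.5, 16.7, 178.6]
tcp_rot: [-0.019, 1.0, -0.0, -0.0]
wrist_force: [-0.2, 0.5, 0.2]
width: 0.001
finger_force: 0.0
```

```bash
python3 peb.py w7 w5
```

```text
-10 yyyyyyyyyyyyyyyyyyyyyyyyyyyyyyyyyyyyyyyyyyyyyyyyyyyyyy.....gg..ggg.....ggyyyygyyyyygggyyyyyyyyyyyyyggggggggg............
  -6 yyyyyyyyyyyyyyyyyyyyyyyyyyyyyyyyyyyyyyyyyyyyyyyyyyyyyy....ggg..ggg....yyyyyyyyygyygggyyyyyyyyyygyyygggggggggggg.........
  -2 yyyyyyyyyyyyyyyyyyyyyyyyyyyyyyyyyyyyyyyyyyyyyyyyyyyyyyy...ggg..ggg....yyyyyyyyyyg.gggyyyyyyyyyygyyyggggggggggggg........
   2 yyyyyyyyyyyyyyyyyyyyyyyyyyyyyyyyyyyyyyyyyyyyyyyyyyyyyyyg...gg..ggg...gyyyyyyyyyyggggggyyyyyyyyggyyygggggggggggggg.......
   6 yyyyyyyyyyyyyyyyyyyyyyyyyyyyyyyyyyyyyyyyyyyyyyyyyyyyyyyyyyygg..gggyggggyyyyyyyygg.gggggggggggggyyyygggggggggggggg.......
  10 yyyyyyyyyyyyyyyyyyyyyyyyyyyyyyyyyyyyyyyyyyyyyyyyyyyyyyyyyyyyyyyyyyy.ggggggygggggyyggggggggggggyyyyygggggggggggggg.......
diff scene x295.. y165.. step2x4
165 .............##.+......+.
169 .............+#+........#
173 ..............##........+
177 ...............##......++
181 ............+...+##......
185 ............####+##+..+##
189 .............#+.++++#+###
193 ..............++..++#####
197 ..................#+#####
201 ..................++.+..+
205 ......................+++
209 .........................
213 ....................+....
217 ..........+...+..........
221 ..........+####..........
225 .........................
229 .........................
233 .........................
237 .........................
241 .........................
```

The first pebble is in: there is a new blob at the vase bottom, scene (320,222), and the trough end is clear. Pushing the next one.

Request:
{"op": "jog_arm", "data": {
  "motion": [
    [[0,0,0],[0,-5,0],1],
    [[0,0,0],[0,-10,0],1],
    [[0,0,0],[0,-15,0],1],
    [[0,0,0],[0,-20,0],1],
    [[0,0,0],[0,-23,0],1],
    [[0,0,0],[0,-25,0],1],
    [[0,0,0],[0,-26,0],1],
    [[0,0,0],[0,-26,0],1],
    [[0,0,0],[0,-26,0],1]
  ]
}}

```text
time: 14.9
tcp_pos: [603.5, -9.2, 178.6]
tcp_rot: [-0.019, 1.0, -0.0, -0.0]
wrist_force: [-0.3, -0.2, -0.4]
width: -0.0
finger_force: 0.0
```

Request:
{"op": "jog_arm", "data": {
  "motion": [
    [[0,0,0],[0,-1,0],1],
    [[0,0,0],[0,-2,0],1],
    [[0,0,0],[0,-3,0],1],
    [[0,0,0],[0,-4,0],1],
    [[0,0,0],[0,-4,0],1],
    [[0,0,0],[0,-4,0],1],
    [[0,0,0],[0,-4,0],1],
    [[0,0,0],[0,-4,0],1]
  ]
}}

```text
time: 15.7
tcp_pos: [603.7, -13.3, 178.6]
tcp_rot: [-0.019, 1.0, 0.0, 0.0]
wrist_force: [-0.5, -0.4, 1.4]
width: -0.0
finger_force: 0.0
```

```bash
python3 peb.py w8 w7
```

```text
-10 yyyyyyyyyyyyyyyyyyyyyyyyyyyyyyyyyyyyyyyyyyyyyyyyyyyyyyyyyyyyyyyyyyyyy....ggg..ggg.....gyyyyyggyyyyyygggg..ggggg.........
  -6 yyyyyyyyyyyyyyyyyyyyyyyyyyyyyyyyyyyyyyyyyyyyyyyyyyyyyyyyyyyyyyyyyyyyy....ggg..ggg....yyyyyyyyygyyyyyggggggg...ggg.......
  -2 yyyyyyyyyyyyyyyyyyyyyyyyyyyyyyyyyyyyyyyyyyyyyyyyyyyyyyyyyyyyyyyyyyyyyy...ggg..ggg....yyyyyyyyyygyyyygggggggggggggg......
   2 yyyyyyyyyyyyyyyyyyyyyyyyyyyyyyyyyyyyyyyyyyyyyyyyyyyyyyyyyyyyyyyyyyyyyyy...gg..ggg...gyyyyyyyyyggyyyyggggggggggggggg.....
   6 yyyyyyyyyyyyyyyyyyyyyyyyyyyyyyyyyyyyyyyyyyyyyyyyyyyyyyyyyyyyyyyyyyyyyyyyyygg..gggyggggyyyyyyygggyyyyggggggggggggggg.....
  10 .yyyyyyyyyyyyyyyyyyyyyyyyyyyyyyyyyyyyyyyyyyyyyyyyyyyyyyyyyyyyyyyyyyyyyyyyyyyyyyyyy.ggggggggggggyyyyyggggggggggggggg.....
diff scene x295.. y165.. step2x4
165 ...........##+......+####
169 ...........+##......+####
173 ............###.....++++#
177 ..............##+.....+##
181 ...............##+.######
185 ..........+##++##########
189 ...........+#..+.######..
193 ...............########..
197 ................###+++#+.
201 ...................+#####
205 .......................##
209 ....................+....
213 .........................
217 .........+#..............
221 .........##..............
225 ........+#+..............
229 .........................
233 .........................
237 .........................
241 .........................
```

The second pebble is in, with a new blob at (314,221). One left.

Request:
{"op": "jog_arm", "data": {
  "motion": [
    [[0,0,0],[0,-5,0],1],
    [[0,0,0],[0,-10,0],1],
    [[0,0,0],[0,-15,0],1],
    [[0,0,0],[0,-20,0],1],
    [[0,0,0],[0,-23,0],1],
    [[0,0,0],[0,-25,0],1],
    [[0,0,0],[0,-26,0],1],
    [[0,0,0],[0,-26,0],1],
    [[0,0,0],[0,-26,0],1]
  ]
}}

```text
time: 16.7
tcp_pos: [604.7, -39.2, 178.6]
tcp_rot: [-0.019, 1.0, -0.0, 0.0]
wrist_force: [-0.0, -0.4, 1.0]
width: -0.005
finger_force: 0.1
```

Request:
{"op": "jog_arm", "data": {
  "motion": [
    [[0,0,0],[0,-1,0],1],
    [[0,0,0],[0,-2,0],1],
    [[0,0,0],[0,-3,0],1],
    [[0,0,0],[0,-4,0],1],
    [[0,0,0],[0,-5,0],1],
    [[0,0,0],[0,-5,0],1],
    [[0,0,0],[0,-5,0],1],
    [[0,0,0],[0,-5,0],1]
  ]
}}

```text
time: 17.5
tcp_pos: [605.1, -44.2, 178.9]
tcp_rot: [-0.019, 1.0, 0.0, 0.0]
wrist_force: [-0.5, 2.3, 4.0]
width: 0.001
finger_force: 2.1
```

```bash
python3 peb.py w9 w8
```

```text
-10 .............yyyyyyyyyyyyyyyyyyyyyyyyyyyyyyyyyyyyyyyyyyyyyyyyyyyyyyyyyyyyyyyyyyyyyyy....ggg...ggg....gggggggggggg.......
  -6 ..............yyyyyyyyyyyyyyyyyyyyyyyyyyyyyyyyyyyyyyyyyyyyyyyyyyyyyyyyyyyyyyyyyyyyyyy....gg...ggg....gggggggggggggg.....
  -2 ..............yyyyyyyyyyyyyyyyyyyyyyyyyyyyyyyyyyyyyyyyyyyyyyyyyyyyyyyyyyyyyyyyyyyyyyy....ggg..gg....yggggggggggggggg....
   2 ...............yyyyyyyyyyyyyyyyyyyyyyyyyyyyyyyyyyyyyyyyyyyyyyyyyyyyyyyyyyyyyyyyyyyyyyy...ggg..gg...gygggggggggggggggg...
   6 ...............gyyyyyyyyyyyyyyyyyyyyyyyyyyyyyyyyyyyyyyyyyyyyyyyyyyyyyyyyyyyyyyyyyyyyyyyyyggg..gg.gggggggggggggggggggg...
  10 ................yyyyyyyyyyyyyyyyyyyyyyyyyyyyyyyyyyyyyyyyyyyyyyyyyyyyyyyyyyyyyyyyyyyyyyyyyyyyyyyyy.ggggggggggggggggggg...
diff scene x295.. y165.. step2x4
165 .........##......+#####..
169 .........+##.......++####
173 ...........##+.....######
177 ............###.########.
181 ..........+###########...
185 ............#+######.....
189 ...........+########.....
193 ..............#+#+.##....
197 ..................####+..
201 .....................##..
205 .........................
209 .........................
213 .........................
217 .........................
221 .........+...............
225 ..........+..............
229 .........................
233 .........................
237 .........................
241 .........................
```

Request:
{"op": "jog_arm", "data": {
  "motion": [
    [[0,0,0],[0,1,0],1],
    [[0,0,0],[0,3,0],1],
    [[0,0,0],[0,6,0],1],
    [[0,0,0],[0,10,0],1],
    [[0,0,0],[0,10,0],1],
    [[0,0,0],[0,10,0],1],
    [[0,0,0],[0,10,0],1]
  ]
}}

```text
time: 18.3
tcp_pos: [604.4, -34.3, 178.5]
tcp_rot: [-0.019, 1.0, -0.0, -0.0]
wrist_force: [-0.5, 0.2, -0.4]
width: -0.002
finger_force: 0.0
```

```bash
python3 peb.py w10 w8
```

```text
-10 ........yyyyyyyyyyyyyyyyyyyyyyyyyyyyyyyyyyyyyyyyyyyyyyyyyyyyyyyyyyyyyyyyyyyyyyy.....ggg..ggg....yyyyyggggggggggg........
  -6 .........yyyyyyyyyyyyyyyyyyyyyyyyyyyyyyyyyyyyyyyyyyyyyyyyyyyyyyyyyyyyyyyyyyyyyyy....ggg..ggg....yyyyyggggggggggggg......
  -2 .........gyyyyyyyyyyyyyyyyyyyyyyyyyyyyyyyyyyyyyyyyyyyyyyyyyyyyyyyyyyyyyyyyyyyyyy....ggg..ggg...yyyyyygggggggggggggg.....
   2 ..........yyyyyyyyyyyyyyyyyyyyyyyyyyyyyyyyyyyyyyyyyyyyyyyyyyyyyyyyyyyyyyyyyyyyyyy...ggg..gg...yyyyyyyggggggggggggggg....
   6 ...........yyyyyyyyyyyyyyyyyyyyyyyyyyyyyyyyyyyyyyyyyyyyyyyyyyyyyyyyyyyyyyyyyyyyyyyyyggg..ggyyyyyyyyyygggggggggggggggg...
  10 ...........yyyyyyyyyyyyyyyyyyyyyyyyyyyyyyyyyyyyyyyyyyyyyyyyyyyyyyyyyyyyyyyyyyyyyyyyyyyyyyyyyyyyyyyyyygggggggggggggggg...
diff scene x295.. y165.. step2x4
165 .........##.......+#+##..
169 ..........##.....+++#+###
173 ............#+......+####
177 .............#+..+######.
181 .............###+#####...
185 .............#######.....
189 .............#######.....
193 ..............#++..+#....
197 ..................+###...
201 .....................##..
205 .........................
209 .........................
213 .........................
217 ...............#+........
221 .........+....+#.........
225 ........+.+..###.........
229 .........................
233 .........................
237 .........................
241 .........................
```

All three are in: the third blob is at (325,222) and the trough is empty. Retracting the arm now.

Request:
{"op": "jog_arm", "data": {
  "motion": [
    [[0,0,0],[0,0,-20],1],
    [[0,0,0],[0,0,-60],1],
    [[0,0,0],[0,0,-100],1],
    [[0,0,0],[0,20,-150],1],
    [[0,0,0],[0,60,-160],1],
    [[0,0,0],[0,100,-160],1],
    [[0,0,0],[0,145,-160],1],
    [[0,0,0],[0,190,-160],1],
    [[0,0,0],[0,190,-160],1],
    [[0,0,0],[0,190,-160],1]
  ]
}}

```text
time: 19.4
tcp_pos: [597.1, 156.5, 338.3]
tcp_rot: [-0.02, 1.0, -0.0, -0.0]
wrist_force: [-0.7, -0.2, 0.6]
width: -0.002
finger_force: 0.0
```

```bash
python3 plan.py
python3 - <<'E'
from h import *
import pickle
for n in("scene","side"):
    a=cv2.imread(f"pics/{n}0.png").astype(int); c=snap(n,f"pics/{n}F.png"); b=c["pixels"][:,:,::-1].astype(int)
    k,l,s,ce=cv2.connectedComponentsWithStats((np.abs(a-b).max(2)>45).astype(np.uint8))
    for i in range(1,k):
        if s[i,4]>12: print(n,s[i],ce[i].round())
    # vase mouth & base stay: grey darkness in the base
    if n=="scene":
        for r in range(212,236,2): print(r,c["pixels"][r,300:340:2].mean(1).astype(int))
E
```

```text
t 19.4 p [597.1 156.5 338.3] yaw 92.3 w -0.0 F [-0.7 -0.2  0.6] q [ 0.51  0.4   0.56  0.   -1.73 -2.04]
scene [326   0  27  16 347] [339.   7.]
scene [ 350    0   86  118 4008] [386.  54.]
scene [439   0  28   9 176] [452.   3.]
scene [ 437    0  110  156 5991] [480.  66.]
scene [ 496    0   90  178 5175] [536.  93.]
scene [527  38   6   8  16] [530.  41.]
scene [353  42   2  14  17] [353.  48.]
scene [357  44  14   3  25] [363.  45.]
scene [348  57   5  16  51] [350.  64.]
scene [472  66   2  12  13] [473.  72.]
scene [460  91  10   7  20] [465.  93.]
scene [462  97   9   6  17] [467. 100.]
scene [467 103   8   6  16] [470. 105.]
scene [340 130  18  11  96] [348. 135.]
scene [383 132   8  13  47] [386. 138.]
scene [441 152  41  33 376] [459. 173.]
scene [457 154  47  48 860] [482. 174.]
scene [363 157  14  13 107] [371. 163.]
scene [443 169   6   6  27] [445. 172.]
scene [ 281  182  100   58 2137] [333. 214.]
scene [354 185   6  16  88] [357. 192.]
scene [448 186  21  10  56] [458. 191.]
scene [474 193   7   4  16] [477. 195.]
scene [372 228  25  21 211] [385. 238.]
scene [383 267  
[... 6804 characters left out ...]
613 272  27  54 358] [629. 302.]
side [170 274  13  20  29] [176. 285.]
side [  8 276   6   7  13] [ 11. 278.]
side [  0 280  10   8  26] [  5. 283.]
side [156 284  13  21  39] [162. 292.]
side [  0 288   6  10  18] [  2. 292.]
side [   1  288  125  112 4173] [ 67. 358.]
side [283 301  46  32 308] [301. 323.]
side [ 52 304  11  13  37] [ 57. 311.]
side [304 313   9   6  39] [308. 316.]
side [133 323   6   8  17] [136. 327.]
side [139 322  10  18  24] [144. 331.]
side [245 337   8   9  18] [248. 341.]
side [126 339  14  22  52] [133. 350.]
side [251 346   4  11  19] [253. 351.]
side [122 349   7   5  15] [125. 351.]
side [100 351  11   7  30] [106. 354.]
side [123 362   7  14  20] [125. 368.]
```

```bash
python3 -c "
from cell import bot; print(bot.close_job())"
```

```text
the job is handed in; nothing more can be done
None
```

Job handed in at about 19.5 s: I swung the chute about 0.57 rad until its end was over the small clear vase, then pushed the three pebbles in one at a time. The camera images show all three at the bottom of the vase, with no sign of the vase or other wares having moved.

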